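Mark a batch of turning blanks on the press slide

TASK

Bring the empty carrier to the load station at the robot's right-hand end of the slide, lay every wooden blank on the bench flat in a bay of its own, push the loaded carrier under the marking press until it clicks into the press station, and press the palm knob fully down. Then move the carrier on until it clicks into the unload station at the other end, lay all the blanks flat on the floor of the grey tray, and return the empty carrier so that it clicks into the load station again. The wood is soft, so grip the blanks lightly, and leave the glue bottle, hammer and stepped block where they are.

Things in the scene. Friction and masses are not known exactly. Their poses are not given: they have to be found in the camera images.
- rail: the fixed slide: an aluminium bed 80 mm wide (its x), 640 mm long (its y, running from the robot's right to its left) and 12 mm high, origin at the middle of its underside. Three stations along its y: load at -170, press at 0, unload at +170 mm, each with brass marks beside the track and a spring detent
- press_station (a point): middle of the blue press frame that bridges the bed, 30 mm above the bench. The frame covers 62 mm along the slide either way: legs 14 mm thick, 62 mm to both sides (x), a roof 74 to 94 mm above the bench, on it the knob's round housing (60 mm in diameter) up to 136 mm. Only what is lower than 72 mm passes under it: a gripper does not
- carrier (a joint): travel of the black carrier along the bed's +y in m: 0 at the load station, 0.17 at the press station, 0.34 at the unload station; stops at -0.01 and 0.35. About 1 N of drag, a few N to push in or out of a detent; let go within 4 mm of a station it is drawn in and stays. It starts somewhere between the load and press stations
- carrier_mid (a point): the carrier's own frame, at the middle of its floor (30 mm above the bench); its y runs along the slide towards the unload end, x across it, z up. Carrier plate 66 x 136 mm with three open bays at y = -44, 0 and +44 mm, each 58 mm in x and 40 mm in y between 6 mm high ribs, with 4 mm high lips at the x ends; a narrow tongue reaches out at both ends to the posts
- post_rear (a point): top of the upright steel handle post at the load end of the carrier (130 mm from its middle, -y): round, 16 mm in diameter, 36 mm high, its top 66 mm above the bench
- post_front (a point): top of the same post at the unload end of the carrier (+130 mm)
- press (a joint): how far the palm knob of the press is pushed down, in m: 0 up, 0.012 fully down; a spring (about 4 N at the bottom) lifts it again. The marking plate below it, 72 mm above the bench when up, comes down with it and stops 2 mm short of properly laid blanks
- press_knob (a point): centre of the top of the black round palm knob on the press, 44 mm in diameter, 164 mm above the bench when up; it moves down
- tray: loose grey plastic tray, 130 (its x) x 160 (its y) x 20 mm outside, walls and floor 4 mm, origin at the centre of its underside
- blank1: square wooden blank 50 x 28 x 28 mm, origin at its centre, its x the long axis; all four long faces are alike; soft, it bruises if squeezed with more than about 60 N a finger; two or three of the four exist in any run, lying on the bench to the robot's right
- blank2: square wooden blank 50 x 28 x 28 mm, origin at its centre, its x the long axis; all four long faces are alike; soft, it bruises if squeezed with more than about 60 N a finger; two or three of the four exist in any run, lying on the bench to the robot's right
- blank3: square wooden blank 50 x 28 x 28 mm, origin at its centre, its x the long axis; all four long faces are alike; soft, it bruises if squeezed with more than about 60 N a finger; two or three of the four exist in any run, lying on the bench to the robot's right
- blank4: square wooden blank 50 x 28 x 28 mm, origin at its centre, its x the long axis; all four long faces are alike; soft, it bruises if squeezed with more than about 60 N a finger; two or three of the four exist in any run, lying on the bench to the robot's right
- glue: bystander: white glue bottle, 54 mm in diameter, 150 mm high, origin at the centre of its underside
- hammer: bystander: hammer 260 mm long lying on the bench
- stepblock: bystander: stepped wooden block 60 x 110 x 26 mm, origin at the centre of its underside

How it is judged:
By the outcome, as a careful person would: the job done as asked, in the order asked, and still so for the second after the job is handed in, with the robot touching nothing.
Of blank1, blank2, blank3, blank4 only 2 to 3 are there at a start; the rules pass over those that are not, and their reading is None.
At some moment in a run one of tray may be knocked a few centimetres aside while the robot is not near it.
Once in a run the grip may slacken for a moment while it holds something.
It also fails if it takes over 210 s, if anything falls off the work surface, if the arm or the gripper's body presses on something with over 40 N, if the wrist force passes 120 N, or if a joint passes its speed limit or range.

ROBOT

A 6-joint arm with a two-finger parallel gripper is mounted at the origin on the work surface. World frame = base frame: x ahead of the robot, y to its left, z up, the work surface at z = 0. Lengths are in m, angles in rad, forces in N, time in s.
With the tool pointing down it reaches from about 0.25 to 0.775 m from the base axis. Payload 4 kg.
Tool frame: the origin (TCP) lies on the centre line of the jaws, within the pads' length; the fingertips stand robot.tips_ahead ahead of it and the grasp point (between the pads) lies 8 mm behind it (robot.tips_ahead is the distance from the TCP to the fingertips, in m); z points along the fingers, y is the line along which they close (so a half turn about z gives the same grasp; the last joint's range is limited). The gripper opens to 94 mm and grips with 3 to 60 N. Pads are 16 mm wide; open, the fingers measure 119 mm over their backs; the gripper's body (75 mm by 177 mm) begins 78 mm behind the grasp point.
Start: joints at [-1.299, 0.087, 1.371, -0, 1.684, -0.103], TCP at [0.201, -0.512, 0.217] pointing down, gripper open.
Joint ranges: [-3.1, 3.1], [-0.76, 2.03], [0.27, 2.55], [-1.08, 4.22], [0.17, 2.65], [-2.57, 2.57]. Speed limits (rad/s): [2.79, 2.79, 3.14, 3.14, 3.14, 3.14].

INTERFACE

Orientations are given as [roll, pitch, yaw] about the fixed x, y, z axes, in that order (R = Rz(yaw) Ry(pitch) Rx(roll)).
In Python, from bench import robot, snapshot, close_job, spotter gives the robot as it stands. The module is installed in compiled form; this text tells all that it offers.
- The arm moves only by the tool servo_tool, never from a script. Its argument "commands" is one flat list of numbers, 7 for each row, row after row: the shift along the tool's x, y, z in m, then the turn, a rotation vector about the tool's x, y, z in degrees, then the finger opening in m, from 0 to 0.094. In form: [x, y, z, ax, ay, az, grip, x, y, z, ax, ay, az, grip, ...]. A call has 1 to 10 rows; each row is the pose to reach, as a shift and turn from the pose commanded when the call began, along the tool's axes at that moment; what a row does not reach only later rows make up. A row lasts 1/8 s, in which the tool goes at most 62.5 mm and 10.7 degrees, less where a joint would pass 70% of its speed; a pose out of reach is approached as far as the arm can. A call with a gripper value outside its range is refused whole. The fingers move at their own pace and stop on an object; the grip force is fixed at half the most. Time passes only in rows, so rows that repeat a pose let the fingers close. It gives the time, the measured TCP pose, the force, the opening and the grip force at its end, in the units of the state.
- robot.get_obs(): the state, without advancing time (a new reading comes with each control period).
- snapshot(name): name is "scene" or "top" or "wrist"; returns a dict with "img" (480x640x3 uint8, blue, green, red), "camera_matrix" (3x3 intrinsics, pixels), "extrinsics" (4x4, takes a point from camera to world coordinates); the wrist camera has in their place "hand_eye" (4x4, takes a point from camera to tool coordinates, whose origin is the TCP and whose axes are the flange's). Camera axes: x right, y down, z forward; pixel columns grow to the right and rows downward; lengths in m; the calibration is good to about 2 mm. A picture is of the moment at which its call begins: read the wrist's pose just before it. There is no depth.
- close_job(): hands the job in; it is judged then, once.
Trained networks look in a picture, given as the dict that the camera call returned (one of the last four; its "shot" number tells which), for a name from the list of things; names that differ only in an ending like _2 or _b are one class to them, and where a whole thing is asked for, a point or a joint stands for the part that bears it (a point fixed in the world has none). Each returns a list of dicts, best first, with "conf" (0 to 1); they miss things now and then, are a little off and sometimes report something else, mostly with a low value. They report only what shows in the picture. A call takes as long as a camera call.
- spotter.trace(name, picture): "region" (480x640 bool, what is visible of it) and "box" ([left, top, width, height] in pixels, round what is visible of it).
The state is a dict: "time": time; "joint_positions": joint angles; "qvel": joint speeds; "joint_torque": joint torques, N m; "tool_pos": TCP position; "ee_rot": TCP orientation; "wrist_force": force on the tool from outside, world axes, zero at the start; "wrist_torque": the same for the moment, N m; "width": finger opening in m; "finger_force": force on a finger pad.
Only numpy, scipy, OpenCV 4.12 (cv2) and the standard library are available. Lean on these libraries where they do the work, as an engineer would, in place of code of your own. Each camera call takes 0.05 s, during which the arm holds its last target. There are 200 camera calls.

## Working session

There is one attempt and no reset: what is moved stays moved. The work goes in short steps, Python scripts to look and compute and a tool call to move; the robot and the scene stay as the last step left them, time stands still between calls to the robot, and variables do not carry over. Pictures are saved under pics/ and viewed, at most 14 in all, crops included, and the job is handed in when it is done.

Besides the shell and the picture viewer there is one more tool, called after "Request:" as a command line: name --argument value ..., lists and objects as JSON in quotes. servo_tool: Moves the arm, as the interface text tells. Its arguments: {"type":"object","properties":{"commands":{"type":"array","items":{"type":"number"}}},"required":["commands"]}

```bash
mkdir -p pics; ls
python3 - <<'E'
from bench import robot, snapshot, spotter
import cv2,numpy as np
o=robot.get_obs(); print({k:np.round(v,3) if v is not None else None for k,v in o.items()}, robot.tips_ahead)
for n in ("scene","top"):
    s=snapshot(n); cv2.imwrite(f"pics/{n}0.png",s["img"]); print(n,s["camera_matrix"].tolist(),np.round(s["extrinsics"],4).tolist())
    for t in ("rail","carrier","post_rear","tray","blank1","press_knob","glue","hammer","stepblock"):
        print(t,[(round(d["conf"],2),[int(v) for v in d["box"]]) for d in spotter.trace(t,s)][:5])
E
```

```text
pics
{'time': np.float64(0.0), 'joint_positions': array([-1.299,  0.088,  1.372, -0.   ,  1.684, -0.103]), 'qvel': array([-0.001,  0.001, -0.   , -0.   ,  0.001,  0.   ]), 'joint_torque': array([-1.0000e-03, -3.4019e+01, -3.0243e+01,  7.2000e-02,  3.3000e-02,
       -0.0000e+00]), 'tool_pos': array([ 0.201, -0.511,  0.215]), 'ee_rot': array([-3.139, -0.   ,  0.375]), 'wrist_force': array([0.925, 0.577, 0.566]), 'wrist_torque': array([-0.046, -0.018, -0.009]), 'finger_force': np.float64(0.0), 'width': np.float64(0.094)} 0.011
scene [[555.0952589518229, 0.0, 322.07815129313667], [0.0, 555.0952589518229, 242.42840073919464], [0.0, 0.0, 1.0]] [[0.701, 0.6006, -0.3846, 1.0906], [0.7131, -0.5817, 0.3914, -0.5793], [0.0113, -0.5486, -0.836, 1.1899], [0.0, 0.0, 0.0, 1.0]]
rail [(0.91, [219, 172, 216, 168]), (0.57, [156, 338, 34, 46])]
carrier [(0.58, [272, 216, 92, 72]), (0.34, [337, 129, 71, 56])]
post_rear [(0.59, [274, 217, 90, 74]), (0.27, [218, 172, 216, 165])]
tray [(0.86, [337, 129, 74, 58])]
blank1 [(0.6, [212, 254, 20, 23]), (0.57, [278, 217, 17, 22])]
press_knob [(0.83, [329, 207, 20, 17]), (0.41, [400, 236, 42, 46])]
glue [(0.79, [156, 341, 33, 38])]
hammer [(0.97, [310, 272, 84, 94])]
stepblock [(0.67, [402, 236, 40, 47])]
top [[439.3681173714383, 0.0, 318.2258897287493], [0.0, 439.3681173714383, 242.4311467649864], [0.0, 0.0, 1.0]] [[-0.0216, -0.9915, 0.1284, 0.4402], [-0.9998, 0.0208, -0.0074, -0.0851], [0.0047, -0.1285, -0.9917, 1.2432], [0.0, 0.0, 0.0, 1.0]]
rail [(0.61, [172, 217, 233, 56]), (0.45, [372, 294, 12, 15]), (0.42, [278, 235, 16, 17])]
carrier [(0.69, [255, 235, 101, 23])]
post_rear [(0.78, [257, 235, 101, 24])]
tray [(0.61, [152, 274, 65, 54])]
blank1 [(0.53, [375, 292, 9, 19]), (0.52, [303, 282, 15, 18])]
press_knob [(0.82, [274, 234, 20, 19])]
glue [(0.58, [450, 239, 30, 22])]
hammer [(0.67, [279, 165, 90, 36])]
stepblock [(0.84, [221, 173, 43, 32])]
```

Run:
```python
import cv2
a=cv2.imread("pics/top0.png")[150:350,140:500]; cv2.imwrite("pics/topc.png",cv2.resize(a,None,fx=2.2,fy=2.2,interpolation=cv2.INTER_CUBIC))
a=cv2.imread("pics/scene0.png")[120:395,140:460]; cv2.imwrite("pics/scenec.png",cv2.resize(a,None,fx=2.15,fy=2.15,interpolation=cv2.INTER_CUBIC))
```

```text
(no output)
```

View pics/topc.png

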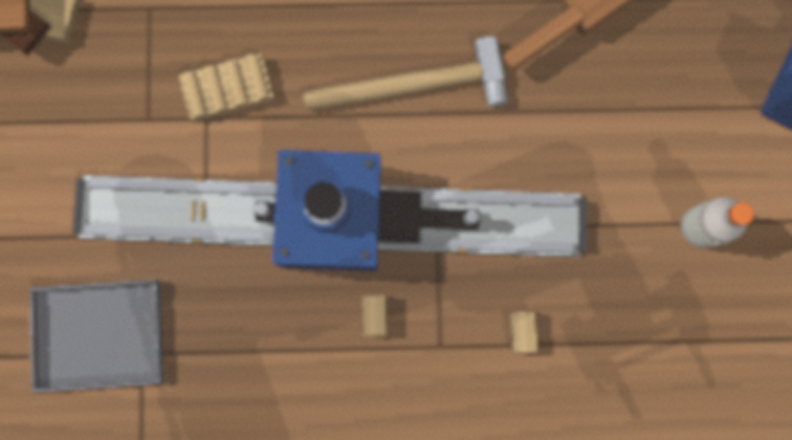

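View pics/scenec.png

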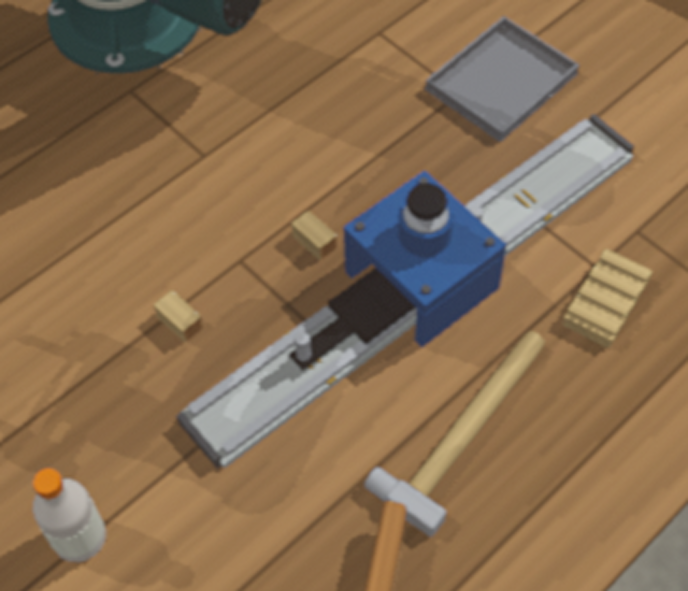

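```bash
cat > h.py <<'E'
from bench import robot, snapshot, spotter
import cv2,numpy as np
from scipy.optimize import minimize
from scipy.spatial.transform import Rotation as R
def shot(n):
    o=robot.get_obs(); s=snapshot(n)
    if n=="wrist":
        T=np.eye(4); T[:3,:3]=R.from_euler("xyz",o["ee_rot"]).as_matrix(); T[:3,3]=o["tool_pos"]
        s["extrinsics"]=T@s["hand_eye"]
    return s
def proj(s,P):
    C=np.linalg.inv(s["extrinsics"]); q=(np.atleast_2d(P)@C[:3,:3].T+C[:3,3])@s["camera_matrix"].T
    return q[:,:2]/q[:,2:]
def pix(s,uv,z):
    E=s["extrinsics"]; d=E[:3,:3]@np.linalg.inv(s["camera_matrix"])@[uv[0],uv[1],1]
    return E[:3,3]+d*(z-E[2,3])/d[2]
def hullmask(p,k=4):
    m=np.zeros((480*k,640*k),np.uint8); cv2.fillConvexPoly(m,cv2.convexHull((p*k).astype(np.float32)).astype(np.int32),1); return m
def hull(region):
    n,l,st,_=cv2.connectedComponentsWithStats(region.astype(np.uint8)); i=1+st[1:,4].argmax()
    y,x=np.nonzero(l==i); return np.vstack([np.c_[x,y]+d for d in ([0,0],[1,0],[0,1],[1,1])])-.5
def box(dim,x,y,a,z0=0):
    c=np.array([[i,j,k] for i in(-.5,.5) for j in(-.5,.5) for k in(0,1)])*dim
    return np.c_[c[:,0]*np.cos(a)-c[:,1]*np.sin(a)+x,c[:,0]*np.sin(a)+c[:,1]*np.cos(a)+y,c[:,2]+z0]
def fit(dim,views,x0,z0=0):
    """views: list of (shot, region); cuboid pose x,y,yaw maximising silhouette IoU"""
    M=[]
    for s,r in views:
        h=hull(r); lo=h.min(0)-12; k=min(8,400/np.ptp(h,axis=0).max()); M.append((s,lo,k,hullm(h,lo,k)))
    def f(v):
        c=0
        for s,lo,k,m in M:
            q=hullm(proj(s,box(dim,*v,z0)),lo,k); c+=1-(m&q).sum()/(m|q).sum()
        return c/len(M)
    b=min((minimize(f,[x0[0],x0[1],x0[2]+d],method="Nelder-Mead",options=dict(initial_simplex=np.array([x0[:2]+[x0[2]+d]]*4)+np.vstack([np.zeros(3),np.diag([.01,.01,.15])]),xatol=1e-4,fatol=1e-4)) for d in(-.3,0,.3)),key=lambda r:r.fun)
    return b.x,b.fun
def hullm(p,lo,k):
    m=np.zeros((600,600),np.uint8); cv2.fillConvexPoly(m,cv2.convexHull(((p-lo)*k).astype(np.float32)).round().astype(np.int32),1); return m
E
python3 - <<'E'
from h import *
s,t=shot("scene"),shot("top")
T=lambda n,v,i=0:(v,spotter.trace(n,v)[i]["region"])
np.set_printoptions(precision=4,suppress=True)
c=lambda u,v:(140+u/2.2,150+v/2.2)
for p in ((80,176),(583,195),(583,255),(78,240)): print("rail corner",pix(t,c(*p),.012))
for n,dim,z0,g in (("rail",[.08,.64,.012],0,[.44,-.09,0]),("tray",[.13,.16,.02],0,[.3,.2,0])):
    for V in ([T(n,t)],[T(n,s)],[T(n,t),T(n,s)]): print(n,fit(dim,V,g,z0))
for cc in (spotter.trace("blank1",t)): 
    b=cc["box"]; g=pix(t,(b[0]+b[2]/2,b[1]+b[3]/2),.014); print("blank",cc["conf"],g)
    g=[g[0],g[1],0]
    print(fit([.05,.028,.028],[(t,cc["region"])],g))
    for c2 in spotter.trace("blank1",s):
        q=proj(s,[g[0],g[1],.014])[0]; b=c2["box"]
        if abs(q-[b[0]+b[2]/2,b[1]+b[3]/2]).max()<12: print(" both",fit([.05,.028,.028],[(t,cc["region"]),(s,c2["region"])],g))
for v in(s,t):
    b=spotter.trace("press_knob",v)[0]["box"];print("knob",b,pix(v,(b[0]+b[2]/2,b[1]+b[3]/2-1),.158))
print("post", pix(t,c(470,217),.06), pix(t,c(263,208),.06), "knob top", pix(t,c(323,200),.164))
print("scene post", pix(s,(140+303/2.15,120+343/2.15),.06), "knob",pix(s,(140+427/2.15,120+201/2.15),.164))
E
```

```text
rail corner [0.6435 0.3066 0.012 ]
rail corner [ 0.6053 -0.3402  0.012 ]
rail corner [ 0.528  -0.3366  0.012 ]
rail corner [0.5609 0.3075 0.012 ]
rail (array([ 0.5866, -0.0188, -0.0574]), np.float64(0.3468983795752676))
rail (array([ 0.5824, -0.0369, -0.0685]), np.float64(0.42822857884153853))
rail (array([ 0.5889, -0.0145, -0.0694]), np.float64(0.380548995621869))
tray (array([ 0.4423,  0.283 , -3.0862]), np.float64(0.053328890581365807))
tray (array([ 0.4388,  0.2844, -3.0962]), np.float64(0.02518432495206202))
tray (array([ 0.4393,  0.2837, -3.0869]), np.float64(0.04363922759630423))
blank 0.7 [ 0.4536 -0.0673  0.014 ]
(array([ 0.4565, -0.0694, -0.0107]), np.float64(0.10169760431540531))
 both (array([ 0.4567, -0.0677, -0.0009]), np.float64(0.12769213068296298))
blank 0.44 [ 0.4329 -0.2604  0.014 ]
(array([ 0.4329, -0.2552,  0.0087]), np.float64(0.0619394025001766))
 both (array([ 0.4326, -0.2553,  0.027 ]), np.float64(0.09383266309942095))
knob [327.4, 206.1, 23.8, 16.0] [ 0.5859 -0.0111  0.158 ]
knob [276.4, 233.2, 20.6, 17.6] [ 0.586  -0.0148  0.158 ]
post [ 0.5744 -0.1896  0.06  ] [0.591  0.0653 0.06  ] knob top [ 0.5854 -0.0155  0.164 ]
scene post [ 0.5779 -0.1918  0.06  ] knob [ 0.5885 -0.0164  0.164 ]
```

Request:
servo_tool --commands '[0.13, -0.06, -0.035, 0, 0, 10, 0.094, 0.26, -0.12, -0.035, 0, 0, 20, 0.094, 0.39, -0.18, -0.035, 0, 0, 24.6, 0.094, 0.39, -0.18, -0.035, 0, 0, 24.6, 0.094, 0.39, -0.18, -0.035, 0, 0, 24.6, 0.094, 0.39, -0.18, -0.035, 0, 0, 24.6, 0.094, 0.39, -0.18, -0.035, 0, 0, 24.6, 0.094, 0.39, -0.18, -0.035, 0, 0, 24.6, 0.094, 0.39, -0.18, -0.035, 0, 0, 24.6, 0.094, 0.39, -0.18, -0.035, 0, 0, 24.6, 0.094]'

```text
time: 3.0
tool_pos: [0.4975, -0.2028, 0.2515]
ee_rot: [3.141, 0.0, -0.057]
wrist_force: [-0.4, 0.0, -0.3]
width: 0.0941
finger_force: 0.0
```

```bash
cat >> h.py <<'E'
np.set_printoptions(precision=4,suppress=True)
YAW=-.055
def delta(x,y,z,yaw=None):
    o=robot.get_obs(); Rm=R.from_euler("xyz",o["ee_rot"]); yaw=YAW if yaw is None else yaw
    d=Rm.inv().apply(np.array([x,y,z])-o["tool_pos"]); r=(Rm.inv()*R.from_euler("xyz",[np.pi,0,yaw])).as_rotvec(degrees=True)
    print("delta",(d*1000).round(1),"mm rot",r.round(2)); return d
def state():
    o=robot.get_obs(); print("t %.2f"%o["time"],o["tool_pos"],o["ee_rot"],"F",o["wrist_force"],"w",round(float(o["width"]),4),"ff",o["finger_force"])
E
python3 - <<'E'
from h import *
state(); w=shot("wrist"); t=shot("top"); cv2.imwrite("pics/w1.png",w["img"])
for v in (w,t):
    for c in spotter.trace("blank1",v):
        b=c["box"]; g=pix(v,(b[0]+b[2]/2,b[1]+b[3]/2),.014); print(c["conf"],b,g)
        if c["conf"]>.3: print(fit([.05,.028,.028],[(v,c["region"])],[g[0],g[1],0]))
for n in("post_rear","carrier","rail"): print(n,[(c["conf"],c["box"]) for c in spotter.trace(n,w)])
E
```

```text
t 3.00 [ 0.4975 -0.2028  0.2515] [ 3.1412  0.0003 -0.0569] F [-0.3594  0.0159 -0.2962] w 0.0941 ff 0.0
0.76 [360.1, 243.4, 36.8, 56.7] [ 0.4307 -0.2533  0.014 ]
(array([ 0.4328, -0.2538,  0.0378]), np.float64(0.02168257742516455))
0.56 [169.8, 230.7, 44.0, 53.9] [ 0.4562 -0.0671  0.014 ]
(array([ 0.4576, -0.0675, -0.0123]), np.float64(0.016995582306074786))
0.78 [302.8, 287.1, 14.2, 13.9] [ 0.4552 -0.068   0.014 ]
(array([ 0.4585, -0.0684,  0.029 ]), np.float64(0.08552830759915231))
0.71 [374.5, 292.9, 11.4, 17.1] [ 0.4307 -0.2627  0.014 ]
(array([ 0.4338, -0.2553, -0.0031]), np.float64(0.08444324251233859))
post_rear [(0.26, [598.9, 91.6, 39.7, 64.5])]
carrier [(0.82, [152.1, 88.7, 167.1, 74.1])]
rail [(0.68, [0.0, 26.2, 475.6, 194.4])]
```

View pics/w1.png

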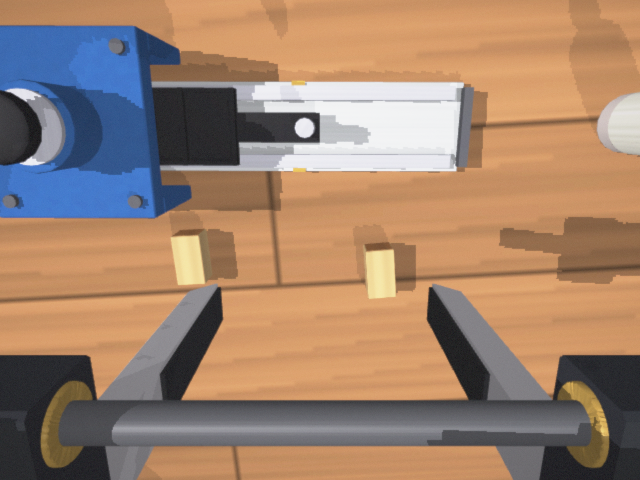

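Run:
```python
from h import *
w=shot("wrist")
print("post",pix(w,(304.5,128),.066)); a,b=pix(w,(299,83),.012),pix(w,(299,170),.012); print(a,b,(a+b)/2)
for u in((153,83),(464,83),(458,170),(175,170)): print(pix(w,u,.012))
for u in((0,89),(35,125)):print("knob",pix(w,u,.160))
p=pix(w,(304.5,128),.066); delta(p[0],p[1],.25); delta(p[0],p[1],.052)
```

```text
post [ 0.5755 -0.1897  0.066 ]
[ 0.6147 -0.185   0.012 ] [ 0.5372 -0.1795  0.012 ] [ 0.576  -0.1822  0.012 ]
[ 0.622  -0.0535  0.012 ]
[ 0.6065 -0.3336  0.012 ]
[ 0.5289 -0.3304  0.012 ]
[ 0.5437 -0.0618  0.012 ]
knob [ 0.607  -0.0205  0.16  ]
knob [ 0.5862 -0.0358  0.16  ]
delta [ 76.6 -16.4   1.5] mm rot [ 0.01 -0.01 -0.02]
delta [ 76.6 -16.4 199.5] mm rot [ 0.01 -0.01 -0.02]
```

Request:
servo_tool --commands '[0.077, -0.016, 0.0, 0, 0, 0, 0.06, 0.077, -0.016, 0.05, 0, 0, 0, 0.06, 0.077, -0.016, 0.1, 0, 0, 0, 0.06, 0.077, -0.016, 0.15, 0, 0, 0, 0.06, 0.077, -0.016, 0.2, 0, 0, 0, 0.06, 0.077, -0.016, 0.2, 0, 0, 0, 0.06, 0.077, -0.016, 0.2, 0, 0, 0, 0.0, 0.077, -0.016, 0.2, 0, 0, 0, 0.0, 0.077, -0.016, 0.2, 0, 0, 0, 0.0, 0.077, -0.016, 0.2, 0, 0, 0, 0.0]'

```text
time: 4.65
tool_pos: [0.5768, -0.1901, 0.0528]
ee_rot: [3.141, -0.002, -0.055]
wrist_force: [-0.7, -0.3, 0.8]
width: 0.0234
finger_force: 0.0
```

Request:
servo_tool --commands '[0, 0, 0, 0, 0, 0, 0, 0, 0, 0, 0, 0, 0, 0, 0, 0.02, 0, 0, 0, 0, 0, 0, 0.045, 0, 0, 0, 0, 0, 0, 0.07, 0, 0, 0, 0, 0, 0, 0.095, 0, 0, 0, 0, 0, 0, 0.11, 0, 0, 0, 0, 0, 0, 0.12, 0, 0, 0, 0, 0, 0, 0.124, 0, 0, 0, 0, 0, 0, 0.124, 0, 0, 0, 0, 0]'

```text
time: 5.9
tool_pos: [0.5691, -0.3138, 0.0521]
ee_rot: [-3.139, 0.0, -0.056]
wrist_force: [-2.5, 5.2, 6.6]
width: 0.0154
finger_force: 30.0
```

Request:
servo_tool --commands '[0, 0, 0, 0, 0, 0, 0.03, 0, 0, 0, 0, 0, 0, 0.05, 0, 0, 0, 0, 0, 0, 0.05, 0, 0, 0, 0, 0, 0, 0.05, 0, 0, -0.06, 0, 0, 0, 0.06, 0, -0.04, -0.12, 0, 0, 0, 0.08, -0.06, -0.1, -0.18, 0, 0, 0, 0.08, -0.06, -0.1, -0.2, 0, 0, 0, 0.08, -0.06, -0.1, -0.2, 0, 0, 0, 0.08]'

```text
time: 7.02
tool_pos: [0.516, -0.2097, 0.2583]
ee_rot: [3.137, -0.011, -0.053]
wrist_force: [0.7, -1.4, 0.3]
width: 0.08
finger_force: 0.0
```

Run:
```python
from h import *
state(); w=shot("wrist"); t=shot("top"); cv2.imwrite("pics/w2.png",w["img"])
for c in spotter.trace("blank1",w):
    if c["conf"]>.3:
        b=c["box"]; g=pix(w,(b[0]+b[2]/2,b[1]+b[3]/2),.014); print(c["conf"],fit([.05,.028,.028],[(w,c["region"])],[g[0],g[1],0]))
for c in spotter.trace("carrier",w)[:2]: print(c["conf"],c["box"])
```

```text
t 7.03 [ 0.516  -0.2097  0.2583] [ 3.1365 -0.0111 -0.0525] F [ 0.6767 -1.3963  0.2775] w 0.08 ff 0.0
0.63 (array([ 0.4332, -0.2538,  0.0385]), np.float64(0.048790227859995317))
0.63 (array([ 0.4581, -0.0675, -0.003 ]), np.float64(0.040692649496171684))
0.8 [151.8, 113.8, 299.7, 73.5]
0.17 [0.0, 123.5, 42.7, 71.6]
```

View pics/w2.png

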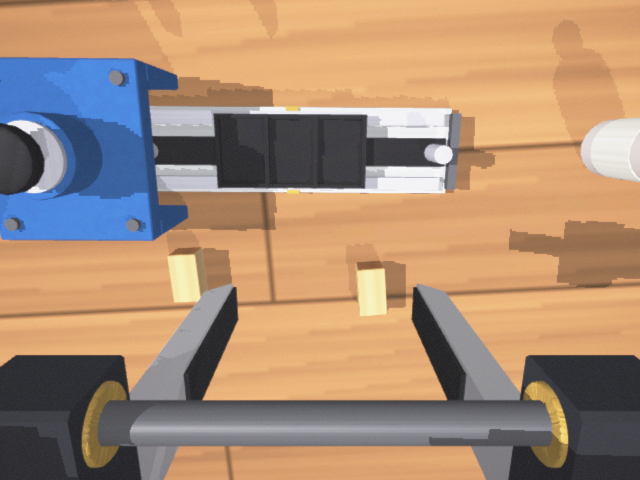

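Run:
```python
from h import *
w=shot("wrist")
print("post",pix(w,(432,153),.066)); 
for u in((216,114),(366,114),(366,188),(216,188)): print(pix(w,u,.036))
print("marks",pix(w,(293,108),.012),pix(w,(292.5,192),.012))
delta(.433,-.2538,.1,.038); delta(.433,-.2538,.020,.038)
```

```text
post [ 0.5664 -0.3001  0.066 ]
[ 0.6071 -0.1216  0.036 ]
[ 0.6    -0.2503  0.036 ]
[ 0.5364 -0.2485  0.036 ]
[ 0.5437 -0.1138  0.036 ]
marks [ 0.6093 -0.1864  0.012 ] [ 0.5327 -0.1802  0.012 ]
delta [-78.4  47.7 149.1] mm rot [-0.1   0.22 -5.34]
delta [-78.1  47.8 229.1] mm rot [-0.1   0.22 -5.34]
```

Request:
servo_tool --commands '[-0.04, 0.024, 0.03, 0, 0, -5.3, 0.08, -0.078, 0.048, 0.08, 0, 0, -5.3, 0.08, -0.078, 0.048, 0.13, 0, 0, -5.3, 0.07, -0.078, 0.048, 0.17, 0, 0, -5.3, 0.07, -0.078, 0.048, 0.2, 0, 0, -5.3, 0.06, -0.078, 0.048, 0.22, 0, 0, -5.3, 0.05, -0.078, 0.048, 0.229, 0, 0, -5.3, 0.05, -0.078, 0.048, 0.229, 0, 0, -5.3, 0.05, -0.078, 0.048, 0.229, 0, 0, -5.3, 0.05]'

```text
time: 8.4
tool_pos: [0.435, -0.2547, 0.0232]
ee_rot: [3.141, -0.001, 0.038]
wrist_force: [-0.9, -0.4, 0.9]
width: 0.0499
finger_force: 0.0
```

Request:
servo_tool --commands '[0, 0, 0.002, 0, 0, 0, 0.02, 0, 0, 0.002, 0, 0, 0, 0.0, 0, 0, 0.002, 0, 0, 0, 0, 0, 0, 0.002, 0, 0, 0, 0, 0, 0, 0.002, 0, 0, 0, 0, 0, 0, 0.002, 0, 0, 0, 0, 0, 0, -0.04, 0, 0, 0, 0, 0, 0, -0.09, 0, 0, 0, 0, 0, 0, -0.09, 0, 0, 0, 0]'

```text
time: 9.52
tool_pos: [0.4369, -0.256, 0.1172]
ee_rot: [3.135, -0.008, 0.038]
wrist_force: [-0.6, 0.2, -0.8]
width: 0.0278
finger_force: 30.0
```

Run:
```python
from h import *
state(); w=shot("wrist"); cv2.imwrite("pics/w3.png",w["img"])
delta(.5726,-.228,.11); delta(.5726,-.228,.0535)
```

```text
t 9.53 [ 0.4369 -0.256   0.1172] [ 3.1354 -0.0076  0.038 ] F [-0.5969  0.2422 -0.8352] w 0.0278 ff 29.99174416065216
delta [138.  -21.7   4.8] mm rot [ 0.15 -0.2   5.33]
delta [137.8 -21.9  61.3] mm rot [ 0.15 -0.2   5.33]
```

Request:
servo_tool --commands '[0.05, -0.01, 0, 0, 0, 5.3, 0, 0.1, -0.022, 0, 0, 0, 5.3, 0, 0.138, -0.022, 0, 0, 0, 5.3, 0, 0.138, -0.022, 0.0, 0, 0, 5.3, 0, 0.138, -0.022, 0.0, 0, 0, 5.3, 0, 0.138, -0.022, 0.0, 0, 0, 5.3, 0]'

```text
time: 10.32
tool_pos: [0.5702, -0.227, 0.1118]
ee_rot: [-3.141, 0.001, -0.055]
wrist_force: [0.1, 0.8, -0.2]
width: 0.0276
finger_force: 3.0
```

Run:
```python
from h import *
state(); w=shot("wrist"); cv2.imwrite("pics/w3.png",w["img"])
delta(.5726,-.228,.0525)
```

```text
t 10.32 [ 0.5702 -0.227   0.1118] [-3.1412  0.0015 -0.0555] F [ 0.0576  0.7697 -0.2245] w 0.0276 ff 2.995326742529869
delta [ 2.3  0.7 59.7] mm rot [-0.01  0.04 -0.03]
```

View pics/w3.png

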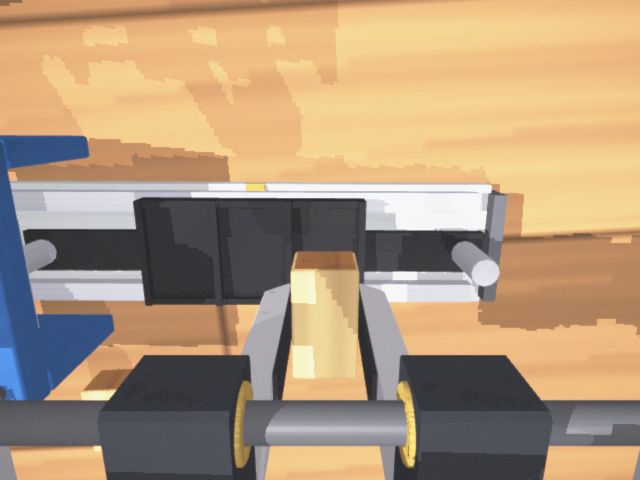

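Request:
servo_tool --commands '[0.002, 0.001, 0, 0, 0, 0, 0, 0.002, 0.001, 0, 0, 0, 0, 0, 0.002, 0.001, 0, 0, 0, 0, 0, 0.002, 0.001, 0, 0, 0, 0, 0]'

```text
time: 10.88
tool_pos: [0.5734, -0.2281, 0.1126]
ee_rot: [3.141, -0.0, -0.055]
wrist_force: [-0.3, 0.0, 0.3]
width: 0.0275
finger_force: 30.0
```

Run:
```python
from h import *
state(); w=shot("wrist"); cv2.imwrite("pics/w4.png",w["img"])
o=robot.get_obs(); p=o["tool_pos"]
b=proj(w,box([.05,.028,.028],p[0],p[1],YAW,p[2]-.021)); print(b)
im=w["img"].copy()
for u in b: cv2.circle(im,tuple(int(x) for x in u.round()),2,(0,0,255),-1)
cv2.imwrite("pics/w4.png",cv2.resize(im[220:400,220:430],None,fx=3,fy=3))
# carrier plate expected
b=proj(w,box([.066,.136,.006],.575,-.184,YAW,.03));print(b[1::2])
delta(.5726,-.228,.0525)
```

```text
t 10.88 [ 0.5734 -0.2281  0.1126] [ 3.1414 -0.0001 -0.0546] F [-0.254   0.0472  0.3334] w 0.0275 ff 29.99296545982361
[[353.7895 343.1457]
 [358.1541 375.3385]
 [297.0666 343.1043]
 [293.028  375.2934]
 [355.8973 245.694 ]
 [360.9447 264.8577]
 [295.2985 245.6431]
 [290.6571 264.8001]]
[[363.4765 312.0058]
 [146.0118 311.8395]
 [366.3699 207.9761]
 [133.379  207.7702]]
delta [-0.8  0.  60. ] mm rot [ 0.   -0.    0.03]
```

View pics/w4.png

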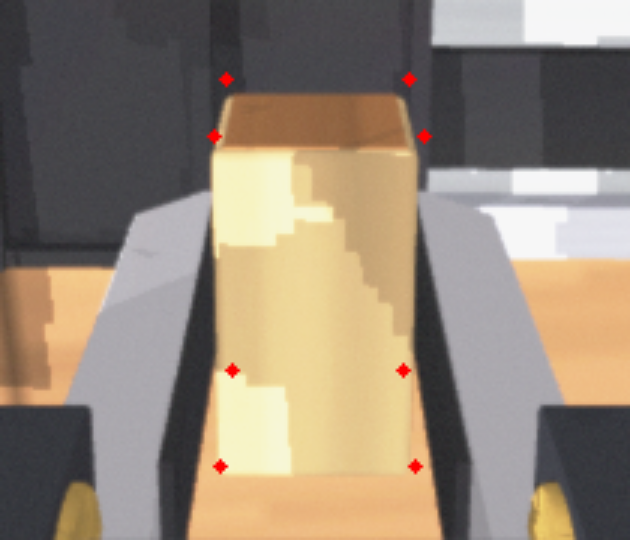

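Request:
servo_tool --commands '[0.0025, 0, 0.02, 0, 0, 0, 0, 0.0025, 0, 0.04, 0, 0, 0, 0, 0.0025, 0, 0.052, 0, 0, 0, 0, 0.0025, 0, 0.058, 0, 0, 0, 0, 0.0025, 0, 0.058, 0, 0, 0, 0, 0.0025, 0, 0.058, 0, 0, 0, 0]'

```text
time: 11.68
tool_pos: [0.5764, -0.2285, 0.0553]
ee_rot: [3.141, -0.001, -0.055]
wrist_force: [0.1, 0.7, -1.0]
width: 0.0274
finger_force: 30.0
```

Request:
servo_tool --commands '[0, 0, 0.003, 0, 0, 0, 0, 0, 0, 0.003, 0, 0, 0, 0, 0, 0, 0.003, 0, 0, 0, 0]'

```text
time: 12.05
tool_pos: [0.576, -0.2282, 0.0516]
ee_rot: [3.141, -0.0, -0.055]
wrist_force: [-0.7, 0.2, -0.5]
width: 0.0278
finger_force: 30.0
```

Request:
servo_tool --commands '[0, 0, 0, 0, 0, 0, 0.04, 0, 0, 0, 0, 0, 0, 0.04, 0, 0, -0.03, 0, 0, 0, 0.04, 0, 0, -0.09, 0, 0, 0, 0.05, -0.04, -0.03, -0.13, 0, 0, 0, 0.06, -0.08, -0.07, -0.13, 0, 0, -2.7, 0.07, -0.11, -0.12, -0.13, 0, 0, -2.7, 0.07, -0.127, -0.154, -0.13, 0, 0, -2.7, 0.07, -0.127, -0.154, -0.1, 0, 0, -2.7, 0.07, -0.127, -0.154, -0.1, 0, 0, -2.7, 0.07]'

```text
time: 13.3
tool_pos: [0.4558, -0.0667, 0.1497]
ee_rot: [-3.141, 0.004, -0.007]
wrist_force: [-0.3, 0.7, 0.3]
width: 0.0697
finger_force: 0.0
```

Request:
servo_tool --commands '[0, 0, 0, 0, 0, 0, 0.06, 0, 0, 0, 0, 0, 0, 0.06]'

```text
time: 13.55
tool_pos: [0.4583, -0.0681, 0.1526]
ee_rot: [3.141, -0.002, -0.008]
wrist_force: [-0.4, 0.4, -0.0]
width: 0.0602
finger_force: 0.0
```

Run:
```python
from h import *
state(); w=shot("wrist"); cv2.imwrite("pics/w5.png",w["img"])
for c in spotter.trace("blank1",w):
    b=c["box"]; g=pix(w,(b[0]+b[2]/2,b[1]+b[3]/2),.014); print(c["conf"],b,fit([.05,.028,.028],[(w,c["region"])],[g[0],g[1],0]))
delta(.458,-.0675,.021,-.008)
```

```text
t 13.55 [ 0.4583 -0.0681  0.1526] [ 3.141  -0.0018 -0.0082] F [-0.3709  0.4282 -0.0239] w 0.0602 ff 0.0
0.72 [304.4, 199.6, 39.7, 74.5] (array([ 0.4575, -0.0672,  0.003 ]), np.float64(0.029428617267539092))
0.59 [542.7, 9.0, 91.5, 98.4] (array([ 0.58  , -0.2448, -0.1309]), np.float64(0.16740943387900986))
delta [ -0.4  -0.6 131.3] mm rot [ 0.03 -0.08 -0.01]
```

View pics/w5.png

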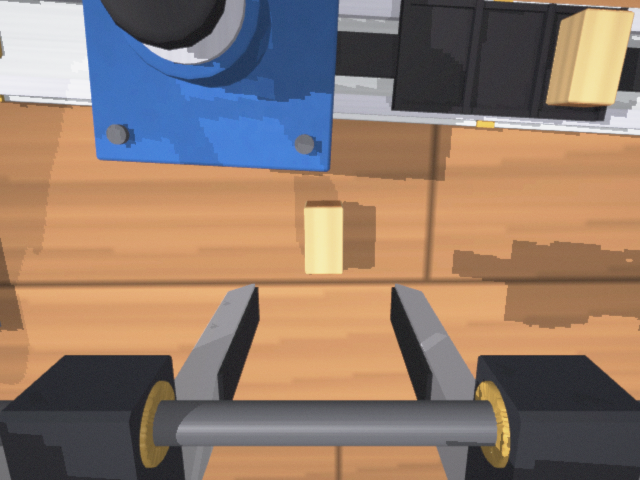

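Request:
servo_tool --commands '[0, -0.001, 0.05, 0, 0, 0, 0.05, 0, -0.001, 0.1, 0, 0, 0, 0.05, 0, -0.001, 0.125, 0, 0, 0, 0.05, 0, -0.001, 0.131, 0, 0, 0, 0.05, 0, -0.001, 0.131, 0, 0, 0, 0.05, 0, -0.001, 0.131, 0, 0, 0, 0, 0, -0.001, 0.131, 0, 0, 0, 0, 0, -0.001, 0.131, 0, 0, 0, 0, 0, -0.001, 0.131, 0, 0, 0, 0, 0, -0.001, 0.131, 0, 0, 0, 0]'

```text
time: 14.9
tool_pos: [0.4583, -0.0668, 0.0215]
ee_rot: [3.141, -0.002, -0.007]
wrist_force: [-0.8, 0.4, 6.2]
width: 0.0278
finger_force: 30.0
```

Request:
servo_tool --commands '[0, 0, -0.03, 0, 0, 0, 0, 0, 0, -0.08, 0, 0, 0, 0, 0, 0.03, -0.1, 0, 0, 1.5, 0, 0.02, 0.072, -0.1, 0, 0, 2.75, 0, 0.07, 0.072, -0.1, 0, 0, 2.75, 0, 0.11, 0.072, -0.1, 0, 0, 2.75, 0, 0.1225, 0.072, -0.1, 0, 0, 2.75, 0, 0.1225, 0.072, -0.1, 0, 0, 2.75, 0, 0.1225, 0.072, -0.1, 0, 0, 2.75, 0, 0.1225, 0.072, -0.1, 0, 0, 2.75, 0]'

```text
time: 16.15
tool_pos: [0.5786, -0.1393, 0.1208]
ee_rot: [3.141, 0.0, -0.056]
wrist_force: [-0.3, 0.3, -0.5]
width: 0.0279
finger_force: 30.0
```

Run:
```python
from h import *
state(); w=shot("wrist"); cv2.imwrite("pics/w6.png",w["img"])
b=proj(w,box([.066,.136,.006],.5765,-.184,YAW,.03));print(b[1::2])
im=w["img"].copy()
for u in b[1::2]: cv2.circle(im,tuple(int(x) for x in u.round()),2,(0,0,255),-1)
cv2.imwrite("pics/w6.png",im)
delta(.580,-.140,.052)
```

```text
t 16.15 [ 0.5786 -0.1393  0.1208] [ 3.1414  0.     -0.0556] F [-0.2811  0.2528 -0.5362] w 0.0279 ff 29.99987304210663
[[500.4845 304.7712]
 [289.1308 304.8053]
 [512.6792 203.3501]
 [286.679  203.3722]]
delta [ 1.3  0.5 68.9] mm rot [ 0.02 -0.01 -0.04]
```

View pics/w6.png

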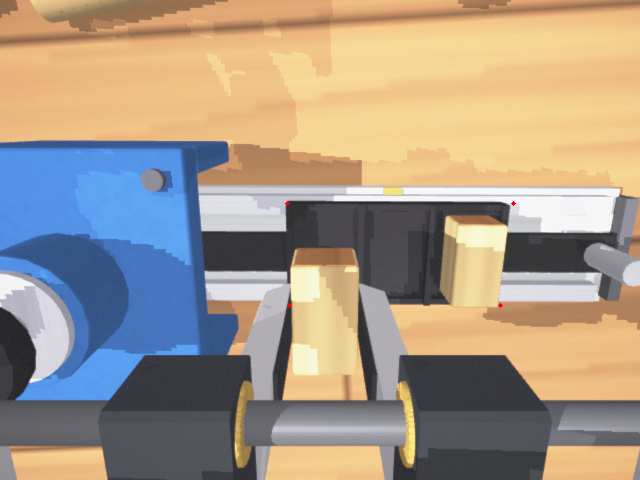

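Request:
servo_tool --commands '[0.001, 0, 0.03, 0, 0, 0, 0, 0.001, 0, 0.05, 0, 0, 0, 0, 0.001, 0, 0.063, 0, 0, 0, 0, 0.001, 0, 0.069, 0, 0, 0, 0, 0.001, 0, 0.069, 0, 0, 0, 0, 0.001, 0, 0.069, 0, 0, 0, 0]'

```text
time: 16.95
tool_pos: [0.581, -0.1396, 0.0523]
ee_rot: [3.141, -0.002, -0.055]
wrist_force: [-0.1, 0.3, -1.5]
width: 0.0281
finger_force: 30.0
```

Request:
servo_tool --commands '[0, 0, 0, 0, 0, 0, 0.04, 0, 0, 0, 0, 0, 0, 0.04, 0, 0, -0.03, 0, 0, 0, 0.04, 0, 0, -0.08, 0, 0, 0, 0.05, 0, 0.05, -0.1, 0, 0, 0, 0.06, 0, 0.1, -0.1, 0, 0, 0, 0.06, -0.002, 0.15, -0.1, 0, 0, 0, 0.06, -0.002, 0.175, -0.1, 0, 0, 0, 0.06, -0.002, 0.175, -0.1, 0, 0, 0, 0.06, -0.002, 0.175, -0.1, 0, 0, 0, 0.06]'

```text
time: 18.2
tool_pos: [0.5692, -0.3124, 0.1514]
ee_rot: [-3.14, 0.0, -0.054]
wrist_force: [-0.1, -0.4, -0.1]
width: 0.0601
finger_force: 0.0
```

Run:
```python
from h import *
state(); w=shot("wrist"); s=shot("top")
for v in (w,s):
  for c in spotter.trace("blank1",v):
    b=c["box"]; g=pix(v,(b[0]+b[2]/2,b[1]+b[3]/2),.044); print(c["conf"],b,g,fit([.05,.028,.028],[(v,c["region"])],[g[0],g[1],0],.03))
cv2.imwrite("pics/w7.png",w["img"])
delta(.569,-.314,.052)
```

```text
t 18.20 [ 0.5692 -0.3124  0.1514] [-3.1404  0.0001 -0.0541] F [-0.0922 -0.3513 -0.0668] w 0.0601 ff 0.0
0.85 [28.9, 204.9, 79.0, 83.1] [ 0.5784 -0.1392  0.044 ] (array([ 0.5802, -0.14  , -0.0633]), np.float64(0.020866786310254737))
0.78 [327.3, 237.2, 15.3, 18.0] [ 0.5841 -0.1398  0.044 ] (array([ 0.5801, -0.1403,  0.0587]), np.float64(0.20064301024053344))
0.59 [171.9, 219.4, 235.6, 53.7] [ 0.5865 -0.0155  0.044 ] (array([ 0.5965, -0.0055, -0.3   ]), np.float64(0.973891228939544))
delta [-0.2  1.5 99.7] mm rot [-0.01 -0.01  0.09]
```

View pics/w7.png

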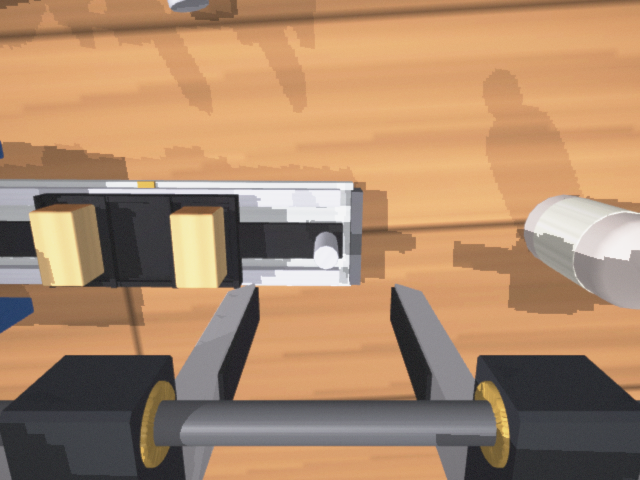

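Request:
servo_tool --commands '[0, 0.0015, 0.05, 0, 0, 0, 0.05, 0, 0.0015, 0.085, 0, 0, 0, 0.05, 0, 0.0015, 0.099, 0, 0, 0, 0.04, 0, 0.0015, 0.099, 0, 0, 0, 0.03, 0, 0.0015, 0.099, 0, 0, 0, 0, 0, 0.0015, 0.099, 0, 0, 0, 0, 0, 0.0015, 0.099, 0, 0, 0, 0, 0, 0.0015, 0.099, 0, 0, 0, 0]'

```text
time: 19.4
tool_pos: [0.5702, -0.3138, 0.0548]
ee_rot: [-3.139, -0.003, -0.055]
wrist_force: [0.0, 5.5, 2.6]
width: 0.0153
finger_force: 30.0
```

Request:
servo_tool --commands '[0, -0.005, 0, 0, 0, 0, 0, 0, -0.015, 0, 0, 0, 0, 0, 0, -0.03, 0, 0, 0, 0, 0, 0, -0.05, 0, 0, 0, 0, 0, 0, -0.07, 0, 0, 0, 0, 0, 0, -0.09, 0, 0, 0, 0, 0, 0, -0.11, 0, 0, 0, 0, 0, 0, -0.13, 0, 0, 0, 0, 0, 0, -0.145, 0, 0, 0, 0, 0, 0, -0.155, 0, 0, 0, 0, 0]'

```text
time: 20.65
tool_pos: [0.5794, -0.1594, 0.0548]
ee_rot: [3.14, -0.006, -0.054]
wrist_force: [4.0, -1.7, 5.3]
width: 0.0154
finger_force: 30.0
```

Request:
servo_tool --commands '[0, -0.006, 0, 0, 0, 0, 0, 0, -0.011, 0, 0, 0, 0, 0, 0, -0.015, 0, 0, 0, 0, 0, 0, -0.015, 0, 0, 0, 0, 0, 0, -0.015, 0, 0, 0, 0, 0]'

```text
time: 21.28
tool_pos: [0.5803, -0.1443, 0.0548]
ee_rot: [-3.141, -0.006, -0.055]
wrist_force: [2.7, 1.4, 5.8]
width: 0.0154
finger_force: 30.0
```

Run:
```python
from h import *
state()
```

```text
t 21.27 [ 0.5803 -0.1443  0.0548] [-3.1406 -0.0058 -0.0546] F [2.6739 1.4331 5.8185] w 0.0154 ff 30.001021921634674
```

Request:
servo_tool --commands '[0, 0, 0, 0, 0, 0, 0.03, 0, 0, 0, 0, 0, 0, 0.05, 0, 0, 0, 0, 0, 0, 0.05, 0, 0, -0.05, 0, 0, 0, 0.05, 0, 0, -0.1, 0, 0, 0, 0.05, 0, 0, -0.15, 0, 0, 0, 0.05, 0, 0, -0.19, 0, 0, 0, 0.03, 0, 0, -0.19, 0, 0, 0, 0.0, 0, 0, -0.19, 0, 0, 0, 0.0, 0, 0, -0.19, 0, 0, 0, 0.0]'

```text
time: 22.52
tool_pos: [0.5771, -0.1455, 0.2396]
ee_rot: [-3.14, 0.005, -0.055]
wrist_force: [0.6, 0.3, -0.8]
width: 0.0136
finger_force: 0.0
```

Run:
```python
from h import *
state(); w=shot("wrist"); s=shot("scene"); cv2.imwrite("pics/s8.png",s["img"])
im=w["img"].copy()
for P,c in (((.5788,-.1443,.066),(0,0,255)),((.586,-.0145,.164),(0,255,0))):
    u=proj(w,P)[0]; print(u); cv2.circle(im,tuple(int(x) for x in u.round()),3,c,-1)
for P in box([.066,.136,.006],.5858,-.0145,YAW,.03)[1::2]: cv2.circle(im,tuple(int(x) for x in proj(w,P)[0].round()),2,(255,0,255),-1)
cv2.imwrite("pics/w8.png",im)
delta(.586,-.0145,.19)
```

```text
t 22.52 [ 0.5771 -0.1455  0.2396] [-3.1403  0.0048 -0.0554] F [ 0.6395  0.3427 -0.8171] w 0.0136 ff 0.0
[323.8136 221.5183]
[107.0848 257.6288]
delta [   1.5 -131.3   50.4] mm rot [-0.06  0.21 -0.03]
```

View pics/w8.png

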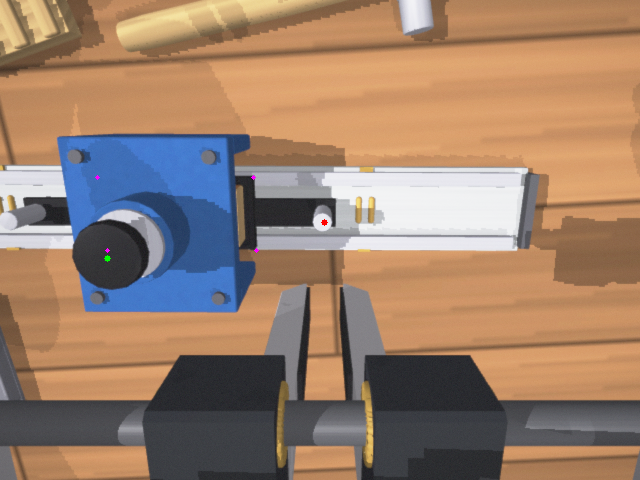

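Request:
servo_tool --commands '[0.0015, -0.05, 0, 0, 0, 0, 0, 0.0015, -0.1, 0, 0, 0, 0, 0, 0.0015, -0.13, 0, 0, 0, 0, 0, 0.0015, -0.13, 0.03, 0, 0, 0, 0, 0.0015, -0.13, 0.05, 0, 0, 0, 0, 0.0015, -0.13, 0.06, 0, 0, 0, 0, 0.0015, -0.13, 0.068, 0, 0, 0, 0, 0.0015, -0.13, 0.074, 0, 0, 0, 0, 0.0015, -0.13, 0.078, 0, 0, 0, 0, 0.0015, -0.13, 0.078, 0, 0, 0, 0]'

```text
time: 23.88
tool_pos: [0.5867, -0.0162, 0.1651]
ee_rot: [3.141, -0.0, -0.056]
wrist_force: [-3.9, 0.6, 4.0]
width: 0.0004
finger_force: 1.8
```

Request:
servo_tool --commands '[0, 0, 0.001, 0, 0, 0, 0, 0, 0, 0.002, 0, 0, 0, 0, 0, 0, 0.002, 0, 0, 0, 0]'

```text
time: 24.25
tool_pos: [0.5869, -0.0162, 0.1633]
ee_rot: [3.141, -0.001, -0.055]
wrist_force: [-2.8, -0.1, 6.0]
width: 0.0007
finger_force: 2.7
```

Approaching the bottom stop; push until the force rises.

Request:
servo_tool --commands '[0, 0, 0.001, 0, 0, 0, 0, 0, 0, 0.002, 0, 0, 0, 0, 0, 0, 0.003, 0, 0, 0, 0, 0, 0, 0.003, 0, 0, 0, 0, 0, 0, 0.003, 0, 0, 0, 0]'

```text
time: 24.88
tool_pos: [0.5869, -0.0162, 0.1631]
ee_rot: [3.141, -0.003, -0.055]
wrist_force: [-6.8, 0.6, 14.1]
width: 0.0005
finger_force: 6.9
```

Request:
servo_tool --commands '[0, 0, -0.02, 0, 0, 0, 0, 0, 0, -0.06, 0, 0, 0, 0.03, -0.001, -0.05, -0.06, 0, 0, 0, 0.05, -0.001, -0.1, -0.06, 0, 0, 0, 0.05, -0.001, -0.132, -0.04, 0, 0, 0, 0.05, -0.001, -0.132, -0.04, 0, 0, 0, 0.05, -0.001, -0.132, -0.04, 0, 0, 0, 0.05]'

```text
time: 25.75
tool_pos: [0.5936, 0.1151, 0.1992]
ee_rot: [3.141, -0.001, -0.056]
wrist_force: [0.8, 0.8, 0.5]
width: 0.0501
finger_force: 0.0
```

Run:
```python
from h import *
state(); delta(.593,.1155,.054)
w=shot("wrist"); cv2.imwrite("pics/w9.png",w["img"]); print(proj(w,[.593,.1155,.066]))
g=cv2.cvtColor(w["img"],cv2.COLOR_BGR2GRAY); u=proj(w,[.593,.1155,.066])[0].astype(int)
print([(c["conf"],c["box"]) for c in spotter.trace("post_front",w)])
s,t=shot("scene"),shot("top")
print([fit([.13,.16,.02],[(v,spotter.trace("tray",v)[0]["region"])],[.44,.283,.05]) for v in (s,t)])
```

```text
t 25.75 [0.5936 0.1151 0.1992] [ 3.1408 -0.0005 -0.0557] F [0.7619 0.7926 0.4604] w 0.0501 ff 0.0
delta [ -0.6  -0.5 145.2] mm rot [ 0.04 -0.03 -0.04]
[[324.562  237.5969]]
[(0.81, [309.7, 188.0, 326.8, 80.4])]
[(array([0.3635, 0.1689, 1.3912]), np.float64(0.761725094964636)), (array([ 0.533 ,  0.2728, -1.4964]), np.float64(0.5790010746968595))]
```

Request:
servo_tool --commands '[0, 0, 0.05, 0, 0, 0, 0.05, 0, 0, 0.1, 0, 0, 0, 0.05, 0, 0, 0.13, 0, 0, 0, 0.04, 0, 0, 0.144, 0, 0, 0, 0.04, 0, 0, 0.144, 0, 0, 0, 0.03, 0, 0, 0.144, 0, 0, 0, 0, 0, 0, 0.144, 0, 0, 0, 0, 0, 0, 0.144, 0, 0, 0, 0, 0, 0, 0.144, 0, 0, 0, 0]'

```text
time: 27.18
tool_pos: [0.5946, 0.116, 0.0576]
ee_rot: [-3.141, -0.004, -0.055]
wrist_force: [-0.2, 0.9, 6.3]
width: 0.0155
finger_force: 30.0
```

Request:
servo_tool --commands '[0, -0.005, 0, 0, 0, 0, 0, 0, -0.015, 0, 0, 0, 0, 0, 0, -0.03, 0, 0, 0, 0, 0, 0, -0.05, 0, 0, 0, 0, 0, 0, -0.07, 0, 0, 0, 0, 0, 0, -0.09, 0, 0, 0, 0, 0, 0, -0.11, 0, 0, 0, 0, 0, 0, -0.13, 0, 0, 0, 0, 0, 0, -0.145, 0, 0, 0, 0, 0, 0, -0.155, 0, 0, 0, 0, 0]'

```text
time: 28.42
tool_pos: [0.6038, 0.2709, 0.0576]
ee_rot: [-3.141, -0.005, -0.055]
wrist_force: [2.2, -0.9, 5.2]
width: 0.0155
finger_force: 30.0
```

Request:
servo_tool --commands '[0, -0.006, 0, 0, 0, 0, 0, 0, -0.011, 0, 0, 0, 0, 0, 0, -0.015, 0, 0, 0, 0, 0, 0, -0.015, 0, 0, 0, 0, 0, 0, -0.015, 0, 0, 0, 0, 0]'

```text
time: 29.05
tool_pos: [0.6047, 0.2858, 0.0576]
ee_rot: [-3.14, -0.006, -0.056]
wrist_force: [2.9, 0.7, 4.8]
width: 0.015
finger_force: 30.0
```

Request:
servo_tool --commands '[0, 0, 0, 0, 0, 0, 0.03, 0, 0, 0, 0, 0, 0, 0.05, 0, 0, 0, 0, 0, 0, 0.05, 0, 0, -0.05, 0, 0, 0, 0.05, 0, 0, -0.1, 0, 0, 0, 0.05, -0.04, 0.03, -0.15, 0, 0, 0, 0.05, -0.1, 0.065, -0.2, 0, 0, 0, 0.05, -0.1, 0.065, -0.26, 0, 0, 0, 0.05, -0.1, 0.065, -0.26, 0, 0, 0, 0.05, -0.1, 0.065, -0.26, 0, 0, 0, 0.05]'

```text
time: 30.3
tool_pos: [0.4997, 0.2264, 0.317]
ee_rot: [-3.14, -0.004, -0.055]
wrist_force: [-0.0, 0.2, -0.9]
width: 0.0499
finger_force: 0.0
```

Run:
```python
from h import *
state(); w=shot("wrist"); t=shot("top"); s=shot("scene"); im=w["img"].copy()
for c in spotter.trace("blank1",w):
    b=c["box"]; g=pix(w,(b[0]+b[2]/2,b[1]+b[3]/2),.044); print(c["conf"],b,fit([.05,.028,.028],[(w,c["region"])],[g[0],g[1],0],.03))
for v in(w,t,s):
    for c in spotter.trace("tray",v)[:2]: print("tray",c["conf"],c["box"],fit([.13,.16,.02],[(v,c["region"])],[.44,.283,.05]))
for P in box([.066,.136,.006],.5952,.1552,YAW,.03)[1::2]: cv2.circle(im,tuple(int(x) for x in proj(w,P)[0].round()),2,(255,0,255),-1)
for P in box([.13,.16,.02],.4393,.2837,.0547,0)[1::2]: cv2.circle(im,tuple(int(x) for x in proj(w,P)[0].round()),2,(0,0,255),-1)
cv2.imwrite("pics/w10.png",im)
```

```text
t 30.30 [0.4997 0.2264 0.317 ] [-3.1403 -0.0035 -0.0554] F [-0.0471  0.2117 -0.8512] w 0.0499 ff 0.0
0.76 [329.1, 73.7, 34.6, 55.1] (array([ 0.6001,  0.2005, -0.0519]), np.float64(0.01301000593959889))
0.64 [415.3, 73.4, 40.5, 54.7] (array([ 0.594 ,  0.112 , -0.0441]), np.float64(0.04552475798482192))
tray 0.69 [198.6, 189.6, 153.4, 123.1] (array([0.4415, 0.2844, 0.0431]), np.float64(0.024688785402359303))
tray 0.89 [153.3, 274.5, 59.0, 51.7] (array([0.4387, 0.28  , 0.0866]), np.float64(0.1481109970456166))
tray 0.65 [335.7, 127.4, 75.3, 59.3] (array([0.4403, 0.2847, 0.0298]), np.float64(0.0794884787710689))
```

View pics/w10.png

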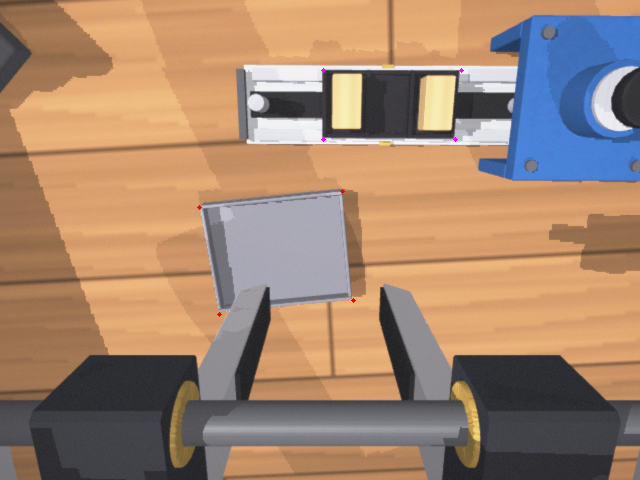

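Run:
```python
from h import *
delta(.6001,.2005,.10,-.052);delta(.6001,.2005,.052,-.052)
```

```text
delta [103.1  19.7 212.9] mm rot [ 0.09  0.2  -0.19]
delta [103.2  19.7 260.9] mm rot [ 0.09  0.2  -0.19]
```

Request:
servo_tool --commands '[0.05, 0.01, 0.03, 0, 0, 0, 0.04, 0.103, 0.02, 0.08, 0, 0, 0, 0.04, 0.103, 0.02, 0.13, 0, 0, 0, 0.04, 0.103, 0.02, 0.18, 0, 0, 0, 0.04, 0.103, 0.02, 0.22, 0, 0, 0, 0.04, 0.103, 0.02, 0.22, 0, 0, 0, 0.04, 0.103, 0.02, 0.22, 0, 0, 0, 0.04]'

```text
time: 31.52
tool_pos: [0.6018, 0.2007, 0.097]
ee_rot: [-3.141, -0.002, -0.055]
wrist_force: [0.2, -0.4, 0.7]
width: 0.0401
finger_force: 0.0
```

Run:
```python
from h import *
state(); delta(.6001,.2005,.0515,-.052); w=shot("wrist")
for c in spotter.trace("blank1",w):
    b=c["box"]; g=pix(w,(b[0]+b[2]/2,b[1]+b[3]/2),.044); print(c["conf"],b,fit([.05,.028,.028],[(w,c["region"])],[g[0],g[1],0],.03))
```

```text
t 31.52 [0.6018 0.2007 0.097 ] [-3.1411 -0.0021 -0.0554] F [ 0.2012 -0.3781  0.7387] w 0.0401 ff 0.0
delta [-1.8  0.3 45.5] mm rot [-0.03 -0.12 -0.19]
0.78 [298.1, 225.5, 56.7, 102.3] (array([ 0.6004,  0.2003, -0.0594]), np.float64(0.029963534619177556))
0.57 [449.9, 227.0, 78.6, 103.4] (array([ 0.5945,  0.1123, -0.0496]), np.float64(0.023637168058288083))
```

Good agreement; descend, grip, and lift.

Request:
servo_tool --commands '[-0.0015, 0, 0.025, 0, 0, 0, 0.04, -0.0015, 0, 0.04, 0, 0, 0, 0.04, -0.0015, 0, 0.045, 0, 0, 0, 0.04, -0.0015, 0, 0.045, 0, 0, 0, 0.04, -0.0015, 0, 0.045, 0, 0, 0, 0, -0.0015, 0, 0.045, 0, 0, 0, 0, -0.0015, 0, 0.045, 0, 0, 0, 0, -0.0015, 0, 0.045, 0, 0, 0, 0]'

```text
time: 32.62
tool_pos: [0.6, 0.2006, 0.0514]
ee_rot: [-3.141, -0.002, -0.055]
wrist_force: [-0.1, -0.6, 3.3]
width: 0.0275
finger_force: 30.0
```

Request:
servo_tool --commands '[0, 0, -0.02, 0, 0, 0, 0, 0, 0, -0.05, 0, 0, 0, 0, 0, 0, -0.07, 0, 0, 0, 0, -0.04, -0.03, -0.07, 0, 0, -3, 0, -0.09, -0.07, -0.07, 0, 0, -5.7, 0, -0.13, -0.1, -0.07, 0, 0, -5.7, 0, -0.165, -0.106, -0.07, 0, 0, -5.7, 0, -0.165, -0.106, -0.07, 0, 0, -5.7, 0, -0.165, -0.106, -0.07, 0, 0, -5.7, 0, -0.165, -0.106, -0.07, 0, 0, -5.7, 0]'

```text
time: 33.88
tool_pos: [0.4416, 0.315, 0.1206]
ee_rot: [3.141, -0.001, 0.043]
wrist_force: [0.3, 0.5, -0.0]
width: 0.028
finger_force: 30.0
```

Run:
```python
from h import *
state(); delta(.441,.318,.028,.045); w=shot("wrist")
for v in(w,shot("scene")):
    c=spotter.trace("tray",v)[0]; print("tray",c["conf"],c["box"],fit([.13,.16,.02],[(v,c["region"])],[.44,.283,.05]))
```

```text
t 33.88 [0.4416 0.315  0.1206] [ 3.1415 -0.0006  0.0427] F [ 0.2682  0.512  -0.029 ] w 0.028 ff 29.999976754188538
delta [-0.5 -3.  92.6] mm rot [ 0.01 -0.03 -0.13]
tray 0.83 [247.4, 149.1, 256.0, 194.8] (array([0.4415, 0.2852, 0.0433]), np.float64(0.05008978851753054))
tray 0.72 [338.8, 128.8, 74.2, 58.5] (array([0.44 , 0.283, 0.05 ]), np.float64(0.047591527337239925))
```

Request:
servo_tool --commands '[0, -0.002, 0.04, 0, 0, 0, 0, 0, -0.002, 0.075, 0, 0, 0, 0, 0, -0.002, 0.09, 0, 0, 0, 0, 0, -0.002, 0.0945, 0, 0, 0, 0, 0, -0.002, 0.0945, 0, 0, 0, 0, 0, -0.002, 0.0945, 0, 0, 0, 0]'

```text
time: 34.83
tool_pos: [0.4416, 0.3182, 0.0275]
ee_rot: [-3.14, -0.003, 0.044]
wrist_force: [0.6, 0.5, -0.1]
width: 0.0275
finger_force: 30.0
```

Request:
servo_tool --commands '[0, 0, 0.0015, 0, 0, 0, 0, 0, 0, 0.0015, 0, 0, 0, 0.04, 0, 0, 0.0015, 0, 0, 0, 0.04, 0, 0, -0.04, 0, 0, 0, 0.04, 0, 0, -0.09, 0, 0, 0, 0.04, 0.04, 0.06, -0.09, 0, 0, 3, 0.04, 0.08, 0.11, -0.09, 0, 0, 5.7, 0.04, 0.12, 0.17, -0.09, 0, 0, 5.7, 0.04, 0.144, 0.212, -0.09, 0, 0, 5.7, 0.04, 0.144, 0.212, -0.09, 0, 0, 5.7, 0.04]'

```text
time: 36.08
tool_pos: [0.5953, 0.1082, 0.1156]
ee_rot: [3.141, -0.0, -0.061]
wrist_force: [-0.2, 0.1, -0.0]
width: 0.0399
finger_force: 0.0
```

Request:
servo_tool --commands '[0, 0, 0.01, 0, 0, 0, 0.04, 0, 0, 0.015, 0, 0, 0, 0.04, 0, 0, 0.015, 0, 0, 0, 0.04, 0, 0, 0.015, 0, 0, 0, 0.04]'

```text
time: 36.58
tool_pos: [0.5932, 0.1131, 0.1011]
ee_rot: [-3.142, -0.0, -0.054]
wrist_force: [1.2, -0.3, 1.0]
width: 0.04
finger_force: 0.0
```

Run:
```python
from h import *
state(); w=shot("wrist")
for c in spotter.trace("blank1",w):
    b=c["box"]; g=pix(w,(b[0]+b[2]/2,b[1]+b[3]/2),.044); print(c["conf"],b,fit([.05,.028,.028],[(w,c["region"])],[g[0],g[1],0],.03))
delta(.5943,.1123,.0515,-.052)
```

```text
t 36.58 [0.5932 0.1131 0.1011] [-3.1416 -0.0002 -0.0538] F [ 1.1989 -0.2771  1.0232] w 0.04 ff 0.0
0.9 [296.7, 223.7, 57.6, 98.2] (array([ 0.5941,  0.1119, -0.0582]), np.float64(0.02795239973091468))
0.8 [9.0, 444.6, 61.3, 35.1] (array([ 0.493 ,  0.2843, -0.72  ]), np.float64(0.4425289442166007))
0.19 [0.0, 141.2, 638.6, 262.3] (array([ 0.629 , -0.0262, -0.2462]), np.float64(0.9322674302986915))
delta [ 0.7  0.4 49.9] mm rot [-0.   -0.04 -0.14]
```

Request:
servo_tool --commands '[0.0005, 0.0005, 0.025, 0, 0, 0, 0.04, 0.0005, 0.0005, 0.042, 0, 0, 0, 0.04, 0.0005, 0.0005, 0.049, 0, 0, 0, 0.04, 0.0005, 0.0005, 0.049, 0, 0, 0, 0.04, 0.0005, 0.0005, 0.049, 0, 0, 0, 0, 0.0005, 0.0005, 0.049, 0, 0, 0, 0, 0.0005, 0.0005, 0.049, 0, 0, 0, 0, 0.0005, 0.0005, 0.049, 0, 0, 0, 0]'

```text
time: 37.67
tool_pos: [0.5947, 0.1116, 0.053]
ee_rot: [-3.141, -0.002, -0.055]
wrist_force: [-0.4, 0.4, 3.5]
width: 0.0275
finger_force: 30.0
```

Request:
servo_tool --commands '[0, 0, -0.02, 0, 0, 0, 0, 0, 0, -0.05, 0, 0, 0, 0, 0, 0, -0.07, 0, 0, 0, 0, -0.04, -0.03, -0.07, 0, 0, -3, 0, -0.09, -0.07, -0.07, 0, 0, -5.7, 0, -0.13, -0.1, -0.07, 0, 0, -5.7, 0, -0.158, -0.129, -0.07, 0, 0, -5.7, 0, -0.158, -0.129, -0.07, 0, 0, -5.7, 0, -0.158, -0.129, -0.07, 0, 0, -5.7, 0, -0.158, -0.129, -0.07, 0, 0, -5.7, 0]'

```text
time: 38.92
tool_pos: [0.4442, 0.2483, 0.1218]
ee_rot: [3.141, 0.0, 0.043]
wrist_force: [-0.1, -0.4, -0.6]
width: 0.028
finger_force: 30.0
```

Run:
```python
from h import *
state(); delta(.443,.251,.0268,.045); w=shot("wrist")
for v in(w,shot("scene")):
    c=spotter.trace("tray",v)[0]; print("tray",c["conf"],c["box"],fit([.13,.16,.02],[(v,c["region"])],[.44,.283,.05]))
for c in spotter.trace("blank1",w): 
    b=c["box"]; g=pix(w,(b[0]+b[2]/2,b[1]+b[3]/2),.018); print(c["conf"],b,fit([.05,.028,.028],[(w,c["region"])],[g[0],g[1],0],.004))
```

```text
t 38.92 [0.4442 0.2483 0.1218] [3.1411 0.0001 0.0425] F [-0.1465 -0.3897 -0.5705] w 0.028 ff 29.995872974395752
delta [-1.  -2.8 95. ] mm rot [ 0.03  0.01 -0.14]
tray 0.88 [140.0, 146.7, 253.0, 196.3] (array([0.4407, 0.2844, 0.0508]), np.float64(0.0781380527924902))
tray 0.55 [338.6, 133.1, 71.4, 52.6] (array([0.4409, 0.2843, 0.0221]), np.float64(0.06280855384224893))
0.65 [190.6, 205.1, 57.5, 83.8] (array([0.4416, 0.3181, 0.0483]), np.float64(0.021225229841451254))
0.55 [287.5, 244.7, 72.3, 127.9] (array([0.4047, 0.2467, 0.4941]), np.float64(0.5404152696900182))
```

Request:
servo_tool --commands '[-0.001, -0.002, 0.04, 0, 0, 0, 0, -0.001, -0.002, 0.075, 0, 0, 0, 0, -0.001, -0.002, 0.09, 0, 0, 0, 0, -0.001, -0.002, 0.0945, 0, 0, 0, 0, -0.001, -0.002, 0.0955, 0, 0, 0, 0, -0.001, -0.002, 0.0955, 0, 0, 0, 0, -0.001, -0.002, 0.0955, 0, 0, 0, 0]'

```text
time: 40.05
tool_pos: [0.4431, 0.2514, 0.0274]
ee_rot: [-3.141, -0.002, 0.044]
wrist_force: [-0.4, 0.4, -1.1]
width: 0.0277
finger_force: 30.0
```

Request:
servo_tool --commands '[0, 0, 0, 0, 0, 0, 0.04, 0, 0, 0, 0, 0, 0, 0.04, 0, 0, -0.04, 0, 0, 0, 0.04, 0, 0, -0.09, 0, 0, 0, 0.04, 0.05, -0.01, -0.12, 0, 0, 3, 0.05, 0.1, -0.02, -0.12, 0, 0, 5.6, 0.05, 0.15, -0.0285, -0.12, 0, 0, 5.6, 0.05, 0.162, -0.0285, -0.12, 0, 0, 5.6, 0.05, 0.162, -0.0285, -0.12, 0, 0, 5.6, 0.05, 0.162, -0.0285, -0.12, 0, 0, 5.6, 0.05]'

```text
time: 41.3
tool_pos: [0.6018, 0.2866, 0.1468]
ee_rot: [3.141, 0.0, -0.053]
wrist_force: [0.2, -1.0, -0.5]
width: 0.0499
finger_force: 0.0
```

Run:
```python
from h import *
state(); delta(.6035,.2855,.056); 
for n in ("wrist","top","scene"):
  v=shot(n)
  for c in spotter.trace("blank1",v): 
    b=c["box"]; g=pix(v,(b[0]+b[2]/2,b[1]+b[3]/2),.018); print(n,c["conf"],b,fit([.05,.028,.028],[(v,c["region"])],[g[0],g[1],0],.004))
  c=spotter.trace("tray",v)[:1]; print([(d["conf"],d["box"]) for d in c])
cv2.imwrite("pics/s11.png",cv2.resize(v["img"][110:320,200:460],None,fx=2.5,fy=2.5))
```

```text
t 41.30 [0.6018 0.2866 0.1468] [ 3.1415  0.0004 -0.0533] F [ 0.217  -0.9915 -0.4676] w 0.0499 ff 0.0
delta [ 1.8  1.  90.8] mm rot [0.01 0.02 0.1 ]
wrist 0.85 [354.3, 386.7, 46.8, 74.2] (array([0.4434, 0.2524, 0.0701]), np.float64(0.47858224680626893))
wrist 0.64 [276.8, 391.5, 43.8, 74.7] (array([ 0.4429,  0.316 , -0.0392]), np.float64(0.4182614291309944))
[(0.59, [246.8, 340.1, 180.1, 139.9])]
top 0.73 [190.8, 294.2, 11.4, 15.3] (array([0.4421, 0.2507, 0.0154]), np.float64(0.11972930765226442))
[(0.67, [167.7, 275.5, 48.0, 48.8])]
scene 0.63 [371.3, 138.4, 22.1, 19.5] (array([0.4401, 0.3196, 0.0502]), np.float64(0.049004163384719246))
scene 0.59 [354.2, 151.5, 20.6, 22.2] (array([0.4399, 0.2511, 0.0596]), np.float64(0.09025215252152519))
scene 0.55 [328.0, 206.5, 19.7, 18.9] (array([0.5157, 0.0625, 0.7579]), np.float64(0.17475823958950065))
[(0.78, [335.1, 127.7, 77.0, 58.4])]
```

View pics/s11.png

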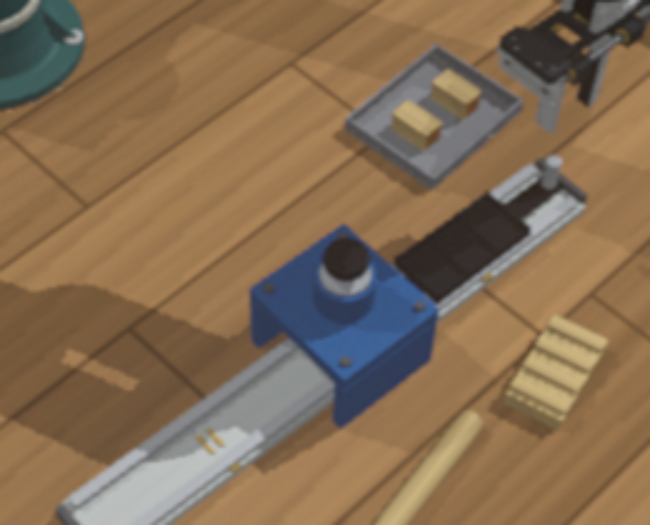

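Request:
servo_tool --commands '[0.002, 0.001, 0.04, 0, 0, 0, 0.05, 0.002, 0.001, 0.075, 0, 0, 0, 0.05, 0.002, 0.001, 0.09, 0, 0, 0, 0.04, 0.002, 0.001, 0.09, 0, 0, 0, 0.03, 0.002, 0.001, 0.09, 0, 0, 0, 0, 0.002, 0.001, 0.09, 0, 0, 0, 0, 0.002, 0.001, 0.09, 0, 0, 0, 0, 0.002, 0.001, 0.09, 0, 0, 0, 0]'

```text
time: 42.75
tool_pos: [0.6062, 0.2859, 0.0588]
ee_rot: [-3.14, -0.004, -0.054]
wrist_force: [-0.2, 0.0, 5.6]
width: 0.0151
finger_force: 30.0
```

Request:
servo_tool --commands '[0, 0.005, 0, 0, 0, 0, 0, 0, 0.015, 0, 0, 0, 0, 0, 0, 0.03, 0, 0, 0, 0, 0, 0, 0.05, 0, 0, 0, 0, 0, 0, 0.075, 0, 0, 0, 0, 0, 0, 0.1, 0, 0, 0, 0, 0, 0, 0.125, 0, 0, 0, 0, 0, 0, 0.15, 0, 0, 0, 0, 0, 0, 0.165, 0, 0, 0, 0, 0, 0, 0.17, 0, 0, 0, 0, 0]'

```text
time: 44.0
tool_pos: [0.596, 0.116, 0.0587]
ee_rot: [-3.14, -0.002, -0.054]
wrist_force: [-1.8, 2.5, 7.4]
width: 0.0156
finger_force: 30.0
```

Request:
servo_tool --commands '[0, 0, 0, 0, 0, 0, 0, 0, 0, 0, 0, 0, 0, 0]'

```text
time: 44.25
tool_pos: [0.596, 0.1159, 0.0587]
ee_rot: [-3.141, -0.001, -0.054]
wrist_force: [-2.5, -0.2, 7.7]
width: 0.0154
finger_force: 30.0
```

Request:
servo_tool --commands '[0, 0, 0, 0, 0, 0, 0.03, 0, 0, 0, 0, 0, 0, 0.05, 0, 0, -0.05, 0, 0, 0, 0.05, 0, 0, -0.1, 0, 0, 0, 0.05, 0, 0, -0.16, 0, 0, 0, 0.05, 0, 0.05, -0.19, 0, 0, 0, 0.05, 0, 0.11, -0.19, 0, 0, 0, 0.05, 0, 0.17, -0.19, 0, 0, 0, 0.05, -0.003, 0.23, -0.19, 0, 0, 0, 0.05, -0.003, 0.2605, -0.19, 0, 0, 0, 0.05]'

```text
time: 45.5
tool_pos: [0.5779, -0.1472, 0.2455]
ee_rot: [3.141, 0.002, -0.057]
wrist_force: [0.0, 0.6, -0.3]
width: 0.05
finger_force: 0.0
```

Request:
servo_tool --commands '[0, 0, 0.02, 0, 0, 0, 0.05, 0, 0, 0.06, 0, 0, 0, 0.05, 0, 0, 0.09, 0, 0, 0, 0.05, 0, 0, 0.09, 0, 0, 0, 0.05, 0, 0, 0.09, 0, 0, 0, 0.05]'

```text
time: 46.12
tool_pos: [0.5793, -0.1443, 0.1575]
ee_rot: [3.141, -0.001, -0.054]
wrist_force: [0.5, -0.5, 0.5]
width: 0.0502
finger_force: 0.0
```

Run:
```python
from h import *
state(); delta(.5785,-.1443,.056); w=shot("wrist"); print(proj(w,[[.5785,-.1443,.066],[.5785,-.1443,.03]]))
cv2.imwrite("pics/w12.png",w["img"])
```

```text
t 46.12 [ 0.5793 -0.1443  0.1575] [ 3.1412 -0.0013 -0.0536] F [ 0.4598 -0.4575  0.4695] w 0.0502 ff 0.0
delta [ -0.9  -0.  101.5] mm rot [ 0.02 -0.07  0.08]
[[325.2703 254.6053]
 [325.1493 240.0229]]
```

View pics/w12.png

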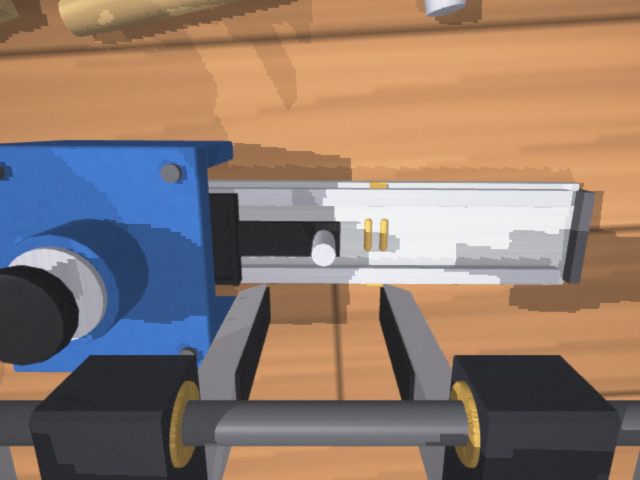

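The rear post top sits at (323,255), as predicted. Descend, grip, and pull to load.

Request:
servo_tool --commands '[-0.001, 0, 0.05, 0, 0, 0, 0.05, -0.001, 0, 0.085, 0, 0, 0, 0.05, -0.001, 0, 0.1, 0, 0, 0, 0.04, -0.001, 0, 0.1, 0, 0, 0, 0.03, -0.001, 0, 0.1, 0, 0, 0, 0, -0.001, 0, 0.1, 0, 0, 0, 0, -0.001, 0, 0.1, 0, 0, 0, 0, -0.001, 0, 0.1, 0, 0, 0, 0]'

```text
time: 47.18
tool_pos: [0.5794, -0.1437, 0.0589]
ee_rot: [-3.141, -0.004, -0.053]
wrist_force: [0.0, 3.2, 5.2]
width: 0.0153
finger_force: 30.0
```

Request:
servo_tool --commands '[0, 0.005, 0, 0, 0, 0, 0, 0, 0.015, 0, 0, 0, 0, 0, 0, 0.03, 0, 0, 0, 0, 0, 0, 0.05, 0, 0, 0, 0, 0, 0, 0.075, 0, 0, 0, 0, 0, 0, 0.1, 0, 0, 0, 0, 0, 0, 0.125, 0, 0, 0, 0, 0, 0, 0.15, 0, 0, 0, 0, 0, 0, 0.165, 0, 0, 0, 0, 0, 0, 0.17, 0, 0, 0, 0, 0]'

```text
time: 48.42
tool_pos: [0.5693, -0.3138, 0.0588]
ee_rot: [-3.14, -0.002, -0.054]
wrist_force: [-1.0, 8.5, 8.6]
width: 0.0152
finger_force: 30.0
```

Request:
servo_tool --commands '[0, 0, 0, 0, 0, 0, 0, 0, 0, 0, 0, 0, 0, 0]'

```text
time: 48.68
tool_pos: [0.5692, -0.3137, 0.0588]
ee_rot: [3.141, -0.002, -0.054]
wrist_force: [-1.6, 3.8, 6.5]
width: 0.015
finger_force: 30.0
```

Release, rise, and verify the final state.

Request:
servo_tool --commands '[0, 0, 0, 0, 0, 0, 0.03, 0, 0, 0, 0, 0, 0, 0.05, 0, 0, 0, 0, 0, 0, 0.05, 0, 0, -0.05, 0, 0, 0, 0.05, 0, 0, -0.1, 0, 0, 0, 0.05, -0.05, -0.05, -0.15, 0, 0, 0, 0.05, -0.08, -0.1, -0.2, 0, 0, 0, 0.05, -0.08, -0.1, -0.2, 0, 0, 0, 0.05, -0.08, -0.1, -0.2, 0, 0, 0, 0.05, -0.08, -0.1, -0.2, 0, 0, 0, 0.05]'

```text
time: 49.92
tool_pos: [0.4941, -0.2102, 0.2551]
ee_rot: [-3.142, 0.001, -0.054]
wrist_force: [-0.1, 0.2, -0.6]
width: 0.0502
finger_force: 0.0
```

Run:
```python
from h import *
state(); w=shot("wrist"); t=shot("top"); s=shot("scene"); im=w["img"].copy()
for P in list(box([.066,.136,.006],.5765,-.184,YAW,.03)[1::2])+[[.5694,-.3138,.066]]: cv2.circle(im,tuple(int(x) for x in proj(w,P)[0].round()),2,(255,0,255),-1)
for n,v in(("top",t),("scene",s)):
  for c in spotter.trace("blank1",v):
    b=c["box"]; g=pix(v,(b[0]+b[2]/2,b[1]+b[3]/2),.018); print(n,round(c["conf"],2),g,fit([.05,.028,.028],[(v,c["region"])],[g[0],g[1],0],.004))
  print([(d["conf"],d["box"]) for d in spotter.trace("tray",v)[:1]])
a=cv2.resize(s["img"][110:330,190:450],(530,448)); cv2.imwrite("pics/f.png",np.vstack([cv2.resize(im[20:260],(800,300)),np.hstack([cv2.resize(a,(355,300)),cv2.resize(t["img"][200:350,140:362],(445,300))])]))
```

```text
t 49.92 [ 0.4941 -0.2102  0.2551] [-3.1415  0.0014 -0.054 ] F [-0.1316  0.2289 -0.6238] w 0.0502 ff 0.0
top 0.67 [0.4361 0.3161 0.018 ] (array([0.4415, 0.3169, 0.053 ]), np.float64(0.06017804154302675))
[(0.83, [153.6, 275.6, 63.2, 49.5])]
scene 0.73 [0.52   0.0594 0.018 ] (array([0.5175, 0.063 , 0.6558]), np.float64(0.18650155969373283))
scene 0.67 [0.4429 0.3231 0.018 ] (array([0.4396, 0.3197, 0.0214]), np.float64(0.05624643468339985))
scene 0.49 [0.4489 0.2482 0.018 ] (array([0.4436, 0.2516, 0.1063]), np.float64(0.1420509357514953))
[]
```

View pics/f.png

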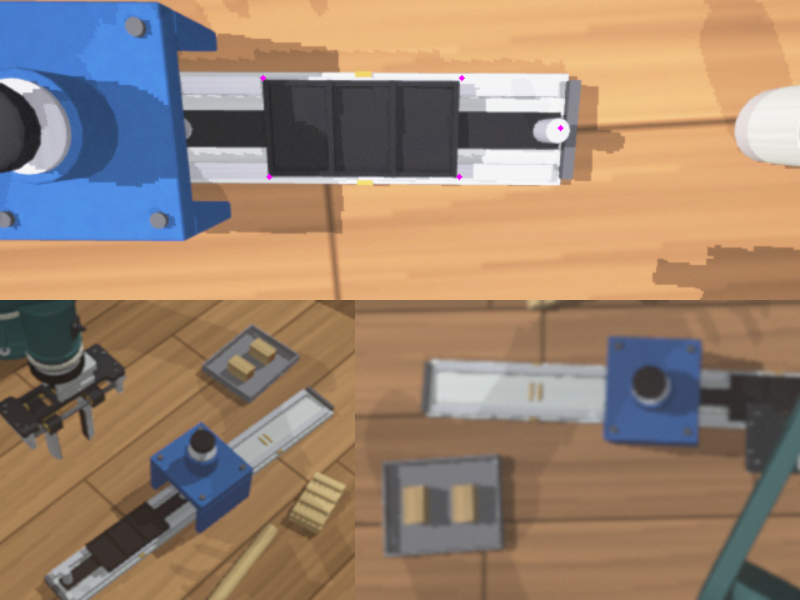

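```bash
python3 -c "
from bench import close_job
print(close_job())"
```

```text
the job is handed in; nothing more can be done
None
```

I handed the job in at about 50 s: the two blanks on the bench were marked under the press and now lie flat in the grey tray, and the empty carrier sits at the load station.

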